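# Unhitch the trailer drawbar from the tow ball and hold it up

## Robot

A 6-joint arm with a two-finger parallel gripper is mounted at the origin on the work surface. World frame = base frame: x ahead of the robot, y to its left, z up, the work surface at z = 0. Lengths are in mm, angles in rad, forces in N, time in s.
With the tool pointing down it reaches from about 300 to 775 mm from the base axis. Payload 14.6 kg.
Tool frame: the origin (TCP) lies at the very end of the fingers, on their centre line; the grasp point (between the pads) lies 19 mm behind it; z points along the fingers, y is the line along which they close (so a half turn about z gives the same grasp; the last joint's range is limited). The gripper opens to 94 mm and grips with 3 to 60 N. Pads are 16 mm wide; open, the fingers measure 119 mm over their backs; the gripper's body (75 mm by 177 mm) begins 78 mm behind the grasp point.
Start: joints at [1.078, 0.3, 1.521, -0, 1.321, -0.067], TCP at [227.173, 500.881, 205.446] pointing down, gripper open.
Joint ranges: [-3.03, 3.03], [-0.79, 2.21], [0.23, 2.52], [-1.04, 4.18], [0, 3.07], [-2.55, 2.55]. Speed limits (rad/s): [2.22, 2.22, 2.57, 3.14, 3.14, 3.14].

## Interface

Orientations are given as [roll, pitch, yaw] about the fixed x, y, z axes, in that order (R = Rz(yaw) Ry(pitch) Rx(roll)).
In Python, from cell import manip, camera, get_calibration gives the robot as it stands. The module is installed in compiled form; this text tells all that it offers.
- The arm moves only by the tool jog_arm, never from a script. Its argument "plan" is one flat list of numbers, 6 for each row, row after row: the shift along the world's x, y, z in m, then the turn, a rotation vector about the world's x, y, z in degrees. A call has 1 to 20 rows; each row is the pose to reach, as a shift and turn from the pose commanded when the call began; what a row does not reach only later rows make up. A row lasts 1/10 s, in which the tool goes at most 50 mm and 8.59 degrees, less where a joint would pass 70% of its speed; a pose out of reach is approached as far as the arm can. A call with a gripper value outside its range is refused whole. "claw" is the finger opening in m, from 0 to 0.094, set as the call begins (left out, the last holds). The fingers move at their own pace and stop on an object; "force" is the grip in N (left out, the last holds). Time passes only in rows, so rows that repeat a pose let the fingers close. It gives the time, the measured TCP pose, the force, the opening and the grip force at its end, in the units of the state.
- manip.read_state(): the state, without advancing time (a new reading comes with each control period).
- camera(name): name is "scene" or "top" or "wrist"; returns (picture, depth): 384x512x3 uint8, red, green, blue; 384x512 float32, mm along the optical axis (not along the pixel's ray), 0 where there is no reading.
- get_calibration(name): a dict with "fx", "fy", "cx", "cy" (pixels), "k1" (the pictures are not rectified: a ray, as slopes to the right and down, at radius r is drawn at 1 + k1 r^2 times it, then the intrinsics apply), "origin" and "attitude" of the camera in the world. Camera axes: x right, y down, z forward; pixel columns grow to the right and rows downward; lengths in mm; the calibration is good to about 2 mm. A picture is of the moment at which its call begins: read the wrist's pose just before it. get_calibration takes no time and is no camera call; for the wrist camera it gives the pose at the moment of the call.
- manip.sign_off(): hands the job in; it is judged then, once.
The state is a dict: "clock": time; "joints": joint angles; "qd": joint speeds; "effort": joint torques, N m; "eef_pos": TCP position; "eef_rot": TCP orientation; "wrist_force": force on the tool from outside, world axes, zero at the start; "moment": the same for the moment, N m; "finger_gap": finger opening in mm; "finger_force": force on a finger pad.
Only numpy, scipy, OpenCV 4.12 (cv2) and the standard library are available. Lean on these libraries where they do the work, as an engineer would, in place of code of your own. Each camera call takes 0.05 s, during which the arm holds its last target. There are 200 camera calls.

## Task

The tow ball is due for greasing, so unhitch the trailer's drawbar: lift the red keeper link up off the latch knob and the fixed peg and lay it flat in the blue parts tray (do not drop it in), then pull the black latch knob sideways against its spring and, with the latch open, lift the coupler off the ball. Finish while still holding the drawbar up and steady by that knob, with at least 3 cm of clear air between the top of the ball and the mouth of the coupler, and do not disturb the other things on the bench.

Things in the scene. Friction and masses are not known exactly. Their poses are not given: they have to be found in the camera images.
- hitch: fixed hitch set-up: a 50 mm tow ball on a grey ball mount (nearer the robot) and the green cross tube of the trailer's nose with a clevis. Origin on the bench under the ball's centre, which is 108 mm up. x points from the ball along the lowered drawbar; 300 mm along it, 108 mm up, is the clevis bolt, parallel to y. y: left of that, the side to which the latch opens. It never moves
- ball_top (a point): top of the tow ball, 133 mm above the bench; axes as the hitch's
- coupler (a point): aluminium coupler at the free end of the green drawbar: a 68 mm cup over the ball, on it a guide block 36 mm (x) by 68 mm (y from -48 to +20 mm), its flat top 47 mm above this point, the ball's centre in the cup (108 mm up when lowered). x to the hinge, y to the latch's opening side; when lifted it swings about the clevis bolt, tilting towards it (up to 0.6 rad)
- cup_mouth (a point): centre of the cup's open mouth, 14 mm below the coupler point (39 mm below the ball's top when lowered). With the latch shut the coupler can rise only about 1.5 mm, a tooth then catches under the ball. Lifting the drawbar by the knob takes 5 to 10 N; let go, it falls back by its own weight
- fixed_peg (a point): top of the fixed steel peg on the guide block: 14 mm diameter, 13 mm high, in the coupler's frame at (0, -30, 60) mm
- latch (a joint): pull of the spring latch along the coupler's +y, m: 0 shut, stop at 0.018 (fully open). The tooth is clear of the ball only from 0.0135 on. The spring pushes it shut with about 5 N at 0 and 9 N at the stop; let go, it springs shut. With the keeper link on, it moves only about 5 mm
- knob: the latch's black upright knob, 18 mm diameter; origin on its axis at mid grip, 11 mm below its top, 26 mm above the latch slide, 23 mm above the guide block's top; with the latch shut at (0, 30, 70) mm in the coupler's frame. One grip on it does both: drawn to the coupler's +y it opens the latch, and lifted it raises the drawbar. Axes as the coupler's
- keeper: loose red keeper link, an oblong ring of 8 mm round bar, 96 (y) by 40 mm (x) outside, 80 by 24 mm inside, 90 g; origin at the centre of its underside, z up. It lies on the guide block round knob and peg, long axis along the coupler's y; it comes off over the knob's top, 34 mm above the block. Its straight sides overhang the block by 2 mm each and can be gripped across from above
- tray: blue open parts tray fixed to the bench, 130 mm (its x) by 170 mm (its y), 22 mm high, walls and floor 4 mm; origin under its centre, on the bench. It can stand on either side of the hitch; the orange box with compartments on the other side is not it
- organiser: orange compartment box with screws, 130 by 170 by 45 mm, fixed; origin under its centre. Leave it be
- spanner: steel spanner, 190 mm, a bystander; origin under its middle
- grease_jar: white jar with red lid, 68 mm diameter, 62 mm high, a bystander; origin at its underside
- oil_bottle: blue bottle, 52 mm diameter, 150 mm high, a bystander; origin at its underside
- ball_cap: yellow plastic dome-shaped cap for the tow ball, 62 mm diameter, 50 mm high, a bystander; origin at its underside
- spare_ball: spare steel tow ball standing on its flange, 50 mm diameter, 69 mm high, a bystander; origin at its underside
- grease_brush: brush with wooden handle, 180 mm, a bystander; origin under its middle
Mind the look-alikes: they are no part of the job. Of the things shaped like the tray, the blue one is meant.

How it is judged (in metres and radians):
On the way, in this order (a step that is already met when the one before it is completed fails the run):
1. the keeper link is lifted up off the knob and the peg (z of keeper in the frame of coupler above 0.083 m), for 0.1 s.
2. the keeper link lies flat in the blue tray, let go (x of keeper in the frame of tray between -0.045 and 0.045 m and y of keeper in the frame of tray between -0.065 and 0.065 m and z of keeper in the frame of tray below 0.012 m and angle between keeper's own z axis and vertical below 0.15 rad and contact force between the fingers and keeper below 0.1 N and linear speed of keeper below 0.03 m/s), for 0.2 s.
3. the latch is pulled open while the coupler still sits on the ball (value of joint latch above 0.0135 m and z of cup_mouth in the frame of ball_top below -0.03 m), for 0.1 s.
4. the coupler is lifted clear of the ball (z of cup_mouth in the frame of ball_top above 0.025 m and contact force between the fingers and knob above 1 N), for 0.2 s.
At the end, for the whole second after the job is handed in: the gripper's fingers hold the latch knob (more than 1 N) with the mouth of the cup more than 25 mm above the top of the ball and the knob still (slower than 20 mm/s), while the keeper link lies flat (within 0.15 rad) and still on the floor of the blue tray (all of step 2 and all of step 4 and linear speed of knob below 0.02 m/s); the arm keeps its last pose, push and grip.
It fails at once if the keeper link is let go more than 4 cm above the tray's bottom (z of keeper in the frame of tray above 0.04 m and horizontal distance between keeper and tray below 0.1 m and contact force between anything else and keeper below 0.02 N).
It fails at once if a bystander is pushed more than 3 cm or knocked over (distance of any of spanner, grease_jar, oil_bottle, ball_cap, spare_ball, grease_brush from where it was at the start of the episode above 0.03 m or angle between any of grease_jar, oil_bottle, ball_cap, spare_ball's own z axis and vertical above 0.5 rad).
It also fails if it takes over 67 s, if anything falls off the work surface, if the arm or the gripper's body presses on something with over 40 N, if the wrist force passes 120 N, or if a joint passes its speed limit or range.

## Working session

There is one attempt and no reset: what is moved stays moved. The work goes in short steps, Python scripts to look and compute and a tool call to move; the robot and the scene stay as the last step left them, time stands still between calls to the robot, and variables do not carry over. Pictures are saved under pics/ and viewed, at most 10 in all, crops included, and the job is handed in when it is done.

Besides the shell and the picture viewer there is one more tool, called as a command line: name --argument value ..., lists and objects as JSON in quotes. jog_arm: Moves the arm, as the interface text tells. Its arguments: {"type":"object","properties":{"plan":{"type":"array"},"claw":{"type":"number"},"force":{"type":"number"}},"required":["plan"]}

```bash
mkdir -p pics
cat > h.py <<'E'
import numpy as np, cv2
from cell import manip, camera, get_calibration
from scipy.spatial.transform import Rotation as R
def att(c):
    a=np.array(c["attitude"],float)
    return a if a.shape==(3,3) else R.from_euler('xyz',a).as_matrix()
def pts(c,d):
    "world points for every pixel using depth"
    v,u=np.mgrid[0:384,0:512]; return ray(c,u,v)*d[...,None]@att(c).T+np.array(c["origin"])
def ray(c,u,v):
    x=(u-c["cx"])/c["fx"]; y=(v-c["cy"])/c["fy"]; a,b=x,y
    for _ in range(8):
        s=1+c["k1"]*(a*a+b*b); a,b=x/s,y/s
    return np.stack([a,b,np.ones_like(a)],-1)
def onplane(c,u,v,z):
    d=ray(c,np.float64(u),np.float64(v))@att(c).T; o=np.array(c["origin"])
    return o+d*((z-o[2])/d[...,2])[...,None]
def save(n,p): cv2.imwrite(f"pics/{n}.png",cv2.cvtColor(p,cv2.COLOR_RGB2BGR))
E
python3 - <<'E'
from h import *
print(manip.read_state())
for n in("scene","top"):
    c=get_calibration(n);print(c);p,d=camera(n);np.savez(n,p=p,d=d);save(n,p)
E
```

```text
{'clock': 0.0, 'joints': array([ 1.07840272e+00,  3.00448170e-01,  1.52156739e+00,  2.31629058e-05,
        1.32069442e+00, -6.65897523e-02]), 'qd': array([ 7.14979641e-04, -3.13111757e-05, -8.85029314e-04,  1.15768153e-03,
       -3.22876281e-04,  4.35495673e-04]), 'effort': array([ 8.91903583e-04, -5.31808662e+01, -3.52730048e+01,  7.08295754e-02,
        2.44613760e-02, -4.78972015e-05]), 'eef_pos': array([227.0502626 , 500.66715582, 204.90469883]), 'eef_rot': array([-3.14047930e+00, -9.67334058e-05,  2.71578300e+00]), 'wrist_force': array([0.66149878, 0.28527282, 0.4901691 ]), 'moment': array([ 0.01509199,  0.00211925, -0.00013925]), 'finger_force': 0.0, 'finger_gap': 94.08892527944242}
{'fx': 432.44278909936077, 'fy': 432.44278909936077, 'cx': 250.50357830814096, 'cy': 188.57578545772512, 'k1': -0.1371095849998132, 'origin': array([ 887.92578306, -678.65507812, 1487.72837632]), 'attitude': array([-2.59149091e+00,  4.73495228e-04,  5.53878947e-01])}
{'fx': 458.65215397056943, 'fy': 458.65215397056943, 'cx': 263.4752388357406, 'cy': 198.08711561722816, 'k1': -0.0811721866519771, 'origin': array([ 141.50732065,   23.7606476 , 1497.40578083]), 'attitude': array([-2.91931023e+00, -1.00548386e-03, -1.55591372e+00])}
```

View pics/scene.png

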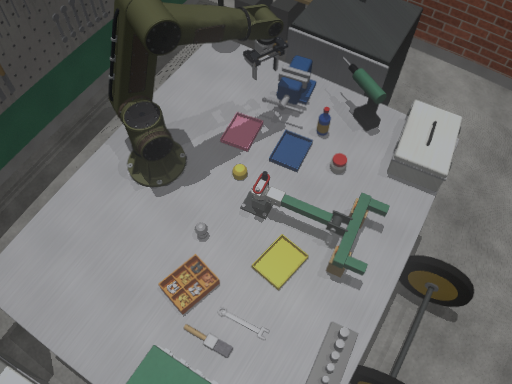

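View pics/top.png

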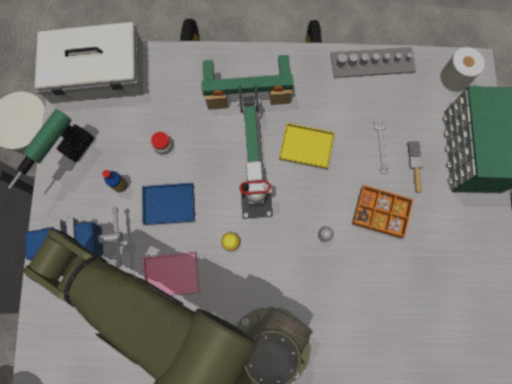

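The scene picture shows the hitch at (262,195) with the red keeper at about (263,183). The blue tray is at (291,150), and the yellow and pink trays are look-alikes. In the top picture the keeper is at (256,187) and the blue tray at (168,204). The oil bottle (115,182) and jar (161,142) are near the tray.

Run:
```python
from h import *
def tri(c1,p1,c2,p2):
    o1,o2=np.array(c1["origin"]),np.array(c2["origin"])
    d1=att(c1)@ray(c1,*map(np.float64,p1));d2=att(c2)@ray(c2,*map(np.float64,p2))
    t=np.linalg.lstsq(np.stack([d1,-d2],1),o2-o1,rcond=None)[0]
    a,b=o1+t[0]*d1,o2+t[1]*d2; return (a+b)/2,np.linalg.norm(a-b)
roi={"scene":{"keeper":(165,205,245,280),"tray":(125,175,262,318)},"top":{"keeper":(172,205,232,280),"tray":(175,230,135,202)}}
ctr={}
for n in("scene","top"):
    c=get_calibration(n);z=np.load(n+".npz");p,d=z["p"],z["d"];P=pts(c,d)
    h=cv2.cvtColor(p,cv2.COLOR_RGB2HSV)
    for k,(a,b,e,f) in roi[n].items():
        H=h[...,0]; m=((H<8)|(H>172)) if k=="keeper" else (H>100)&(H<125)
        m&=(h[...,1]>(120))&(h[...,2]>40)
        mm=np.zeros_like(m);mm[a:b,e:f]=m[a:b,e:f]
        k_,lab,st,ce=cv2.connectedComponentsWithStats(mm.astype(np.uint8));i=1+np.argmax(st[1:,4]);mm=lab==i
        v,u=np.nonzero(mm);r=cv2.minAreaRect(np.stack([u,v],1).astype(np.float32));box=cv2.boxPoints(r)
        ctr[n,k]=r[0]
        q=P[mm&(d>0)]
        zz=130 if 0 else (155 if k=="keeper" else 22)
        bw=onplane(c,box[:,0],box[:,1],zz)
        print(n,k,len(u),r,"depth med",np.median(q,0).round(),"z5/95",np.percentile(q[:,2],[5,95]).round(),"\n box",bw.round(1).tolist(),bw.mean(0).round(1))
for k in("keeper","tray"):print(k,tri(get_calibration("scene"),ctr["scene",k],get_calibration("top"),ctr["top",k]))
```

```text
scene keeper 66 ((260.7461853027344, 183.06922912597656), (9.798744201660156, 21.209938049316406), 29.74488067626953) depth med [486.  46. 162.] z5/95 [158. 169.] 
 box [[462.6, 12.9, 155.0], [453.8, 101.4, 155.0], [491.5, 99.5, 155.0], [499.2, 11.6, 155.0]] [476.8  56.3 155. ]
scene tray 765 ((290.9243469238281, 150.4977264404297), (27.43006134033203, 31.155132293701172), 28.300758361816406) depth med [455. 347.   5.] z5/95 [-2. 13.] 
 box [[409.5, 259.5, 22.0], [390.3, 420.2, 22.0], [512.7, 412.6, 22.0], [526.3, 255.2, 22.0]] [459.7 336.9  22. ]
top keeper 124 ((254.9901123046875, 186.9010009765625), (12.338461875915527, 30.249130249023438), 84.2894058227539) depth med [472.  67. 164.] z5/95 [154. 171.] 
 box [[492.9, 100.7, 155.0], [503.6, 9.8, 155.0], [465.4, 5.6, 155.0], [454.8, 96.0, 155.0]] [479.2  53.  155. ]
top tray 1825 ((167.960205078125, 203.40267944335938), (36.98456573486328, 50.42140197753906), 86.18592071533203) depth med [455. 346.   6.] z5/95 [-0. 21.] 
 box [[508.0, 434.4, 22.0], [521.9, 266.3, 22.0], [397.5, 252.1, 22.0], [383.6, 417.1, 22.0]] [452.8 342.4  22. ]
keeper (array([478.1326163 ,  53.0946895 , 159.51068831]), np.float64(0.4202789046062711))
tray (array([455.69275632, 345.74051587,   6.21152986]), np.float64(0.4306168224272431))
```

jog_arm --plan '[0.252,-0.448,0.1,0,0,-59,0.252,-0.448,0.1,0,0,-59,0.252,-0.448,0.1,0,0,-59,0.252,-0.448,0.1,0,0,-59,0.252,-0.448,0.1,0,0,-59,0.252,-0.448,0.1,0,0,-59,0.252,-0.448,0.1,0,0,-59,0.252,-0.448,0.1,0,0,-59,0.252,-0.448,0.1,0,0,-59,0.252,-0.448,0.1,0,0,-59,0.252,-0.448,0.1,0,0,-59,0.252,-0.448,0.1,0,0,-59,0.252,-0.448,0.1,0,0,-59,0.252,-0.448,0.1,0,0,-59,0.252,-0.448,0.1,0,0,-59]' --claw 0.06

```text
clock: 1.6
eef_pos: [478.8, 53.8, 305.4]
eef_rot: [-3.141, -0.0, 1.688]
wrist_force: [-0.1, -0.3, 0.5]
finger_gap: 60.0
finger_force: 0.0
```

Run:
```python
from h import *
c=get_calibration("wrist");print(c);p,d=camera("wrist");np.savez("w1",p=p,d=d,c=c);save("w1",p)
print(manip.read_state()["eef_pos"],manip.read_state()["eef_rot"])
```

```text
{'fx': 271.39680816697677, 'fy': 271.39680816697677, 'cx': 259.42862033895534, 'cy': 191.2879666480187, 'k1': -0.05175516728159671, 'origin': array([469.94269622, 131.94467133, 484.56931636]), 'attitude': array([2.87102952e+00, 1.46950562e-03, 1.16422128e-01])}
[478.82061826  53.73633414 305.41606431] [-3.14155562e+00 -5.00589412e-05  1.68748722e+00]
```

View pics/w1.png

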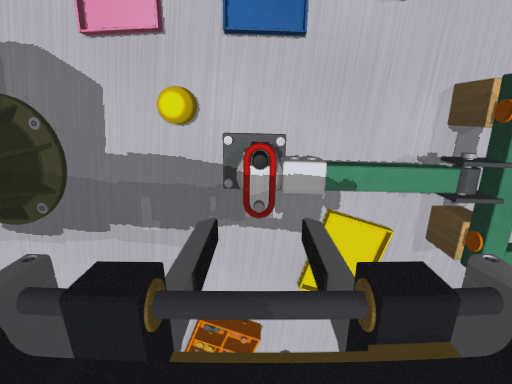

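The close view shows the keeper ring around (260,180), with the knob at (261,158) and the peg at (260,206) inside it. The drawbar runs to the right, and the blue tray's edge is at the top, around (265,15).

Run:
```python
from h import *
z=np.load("w1.npz",allow_pickle=True);p,d,c=z["p"],z["d"],z["c"].item()
h=cv2.cvtColor(p,cv2.COLOR_RGB2HSV);H=h[...,0]
m=((H<6)|(H>174))&(h[...,1]>150)&(h[...,2]>50);mm=np.zeros_like(m);mm[130:230,230:290]=m[130:230,230:290]
v,u=np.nonzero(mm);P=pts(c,d)
print("depth z",np.percentile(P[mm][:,2],[5,50,95]))
w=onplane(c,u,v,159)[:,:2].astype(np.float32);r=cv2.minAreaRect(w);print(r,cv2.boxPoints(r).round(1).tolist())
print("block/knob top z",P[156:162,258:264,2].round(0).max(),P[203:207,258:262].reshape(-1,3).mean(0), "knob", P[154:164,254:268][P[154:164,254:268][...,2]>180].mean(0))
```

```text
depth z [160.44410731 162.33976674 163.79078991]
((477.9555969238281, 55.34683609008789), (39.28411865234375, 94.88421630859375), 5.014009475708008) [[454.20001220703125, 100.9000015258789], [462.5, 6.400000095367432], [501.70001220703125, 9.800000190734863], [493.3999938964844, 104.30000305175781]]
block/knob top z 189.0 [481.73526211  27.84657    167.60091877] knob [475.57937679  86.90329069 187.52395443]
```

jog_arm --plan '[-0.001,0.0015,-0.04,0,0,-1,-0.001,0.0015,-0.08,0,0,-1,-0.001,0.0015,-0.12,0,0,-1,-0.001,0.0015,-0.14,0,0,-1,-0.001,0.0015,-0.15,0,0,-1,-0.001,0.0015,-0.154,0,0,-1,-0.001,0.0015,-0.154,0,0,-1,-0.001,0.0015,-0.154,0,0,-1]' --claw 0.06

```text
clock: 2.45
eef_pos: [478.7, 54.5, 152.5]
eef_rot: [3.14, 0.0, 1.669]
wrist_force: [-0.6, 0.0, -0.0]
finger_gap: 60.1
finger_force: 0.0
```

jog_arm --plan '[0,0,0,0,0,0,0,0,0,0,0,0,0,0,0,0,0,0,0,0,0,0,0,0,0,0,0,0,0,0,0,0,0,0,0,0,0,0,0,0,0,0]' --claw 0.03 --force 15

```text
clock: 3.15
eef_pos: [478.3, 54.4, 151.7]
eef_rot: [3.141, 0.0, 1.669]
wrist_force: [-0.2, -0.6, 5.5]
finger_gap: 39.3
finger_force: 15.0
```

jog_arm --plan '[0,0,0.01,0,0,0,0,0,0.025,0,0,0,0,0,0.045,0,0,0,0,0,0.07,0,0,0,0,0,0.09,0,0,0,0,0,0.09,0,0,0,0,0,0.09,0,0,0]'

```text
clock: 3.85
eef_pos: [478.0, 54.4, 240.9]
eef_rot: [-3.141, -0.0, 1.669]
wrist_force: [-0.2, -0.2, -1.0]
finger_gap: 39.1
finger_force: 15.0
```

Run:
```python
from h import *
c=get_calibration("wrist");p,d=camera("wrist");np.savez("w2",p=p,d=d,c=c);save("w2",p)
s=manip.read_state();print(s["eef_pos"],s["wrist_force"])
h=cv2.cvtColor(p,cv2.COLOR_RGB2HSV);H=h[...,0]
m=(H>100)&(H<125)&(h[...,1]>120)&(h[...,2]>40);m[200:]=0
v,u=np.nonzero(m);r=cv2.minAreaRect(np.stack([u,v],1).astype(np.float32));print(len(u),r)
w=onplane(c,u,v,22)[:,:2].astype(np.float32);print(cv2.minAreaRect(w))
```

```text
[477.75677014  54.37317428 240.36499111] [ 0.06877852  0.56163692 -1.52047035]
2083 ((263.0, 10.5), (21.0, 98.0), 90.0)
((461.1244201660156, 268.1508483886719), (128.5431365966797, 25.68549346923828), 5.603496074676514)
```

View pics/w2.png

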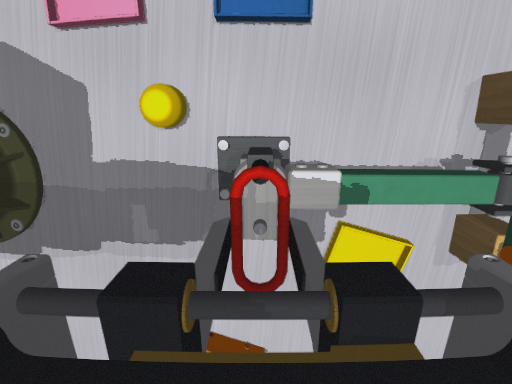

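The keeper hangs level in the fingers at (260,230), clear of the knob and peg. Next I'll carry it over the blue tray and look again.

jog_arm --plan '[-0.003,0.04,0,0,0,0,-0.007,0.085,0,0,0,0,-0.011,0.13,0,0,0,0,-0.015,0.175,-0.02,0,0,0,-0.018,0.22,-0.05,0,0,0,-0.021,0.26,-0.08,0,0,0,-0.023,0.285,-0.11,0,0,0,-0.023,0.288,-0.13,0,0,0,-0.023,0.288,-0.14,0,0,0,-0.023,0.288,-0.14,0,0,0]'

```text
clock: 4.9
eef_pos: [454.4, 341.5, 99.6]
eef_rot: [-3.139, 0.002, 1.668]
wrist_force: [-0.9, -0.3, -0.4]
finger_gap: 39.6
finger_force: 15.0
```

Run:
```python
from h import *
c=get_calibration("wrist");p,d=camera("wrist");save("w3",p)
s=manip.read_state();print(s["eef_pos"],s["wrist_force"])
h=cv2.cvtColor(p,cv2.COLOR_RGB2HSV);H=h[...,0]
m=(H>100)&(H<125)&(h[...,1]>120)&(h[...,2]>30);P=pts(c,d)
v,u=np.nonzero(m);w=P[m];print(np.percentile(w,[1,50,99],axis=0).round())
```

```text
[455.1541692  341.73217381 101.19159707] [-0.14991003 -0.42268323 -0.70202815]
[[387. 264.   2.]
 [459. 379.   4.]
 [526. 497.  99.]]
```

View pics/w3.png

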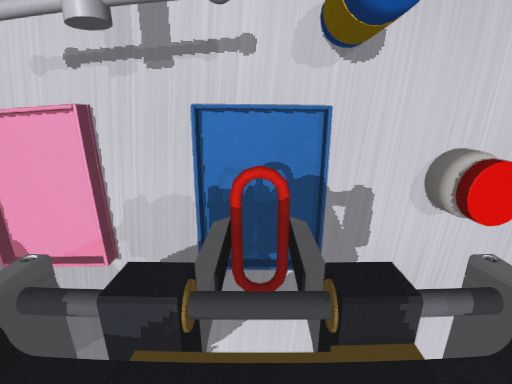

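The keeper (260,230) hangs over the blue tray (192–330, 105–270) and is aligned with it. The bottle at (360,15) and the jar at (490,190) are clear. I'll lower it now.

jog_arm --plan '[0,0.001,-0.03,0,0,0,0,0.001,-0.055,0,0,0,0,0.001,-0.075,0,0,0,0,0.001,-0.087,0,0,0,0,0.001,-0.092,0,0,0,0,0.001,-0.095,0,0,0,0,0.001,-0.095,0,0,0,0,0.001,-0.095,0,0,0,0,0.001,-0.095,0,0,0]'

```text
clock: 5.85
eef_pos: [455.5, 343.6, 7.1]
eef_rot: [3.141, -0.0, 1.669]
wrist_force: [-0.2, 0.3, -1.8]
finger_gap: 39.5
finger_force: 15.0
```

jog_arm --plan '[0,0,0,0,0,0,0,0,0,0,0,0,0,0,0,0,0,0,0,0,0,0,0,0,0,0,0,0,0,0,0,0,0,0,0,0]' --claw 0.056

```text
clock: 6.45
eef_pos: [455.2, 343.4, 6.5]
eef_rot: [-3.142, 0.0, 1.669]
wrist_force: [-0.3, 0.3, 0.5]
finger_gap: 56.0
finger_force: 0.0
```

jog_arm --plan '[0,0,0.03,0,0,0,0,0,0.07,0,0,0,0,0,0.11,0,0,0,0,0,0.15,0,0,0,0,0,0.19,0,0,0,0,0,0.23,0,0,0,0,0,0.25,0,0,0,0,0,0.25,0,0,0]'

```text
clock: 7.25
eef_pos: [455.9, 343.9, 259.5]
eef_rot: [3.137, -0.002, 1.669]
wrist_force: [-0.7, 0.4, -0.4]
finger_gap: 55.9
finger_force: 0.0
```

Run:
```python
from h import *
c=get_calibration("wrist");p,d=camera("wrist");save("w4",p)
s=manip.read_state();print(s["eef_pos"],s["clock"])
h=cv2.cvtColor(p,cv2.COLOR_RGB2HSV);H=h[...,0];P=pts(c,d)
m=((H<6)|(H>174))&(h[...,1]>150)&(h[...,2]>50)
x=P[...,0];y=P[...,1];m&=(abs(x-455)<70)&(abs(y-343)<90)
w=P[m];print(len(w),w.mean(0),np.percentile(w[:,2],[5,50,95]),cv2.minAreaRect(w[:,:2].astype(np.float32)))
```

```text
[455.3591677  343.52325986 257.07810478] 7.3
562 [454.86055905 347.90282038  21.99955703] [ 9.52335537 11.41330216 13.44552281] ((452.8546142578125, 360.58758544921875), (37.9901008605957, 122.49430084228516), 6.174925804138184)
```

View pics/w4.png

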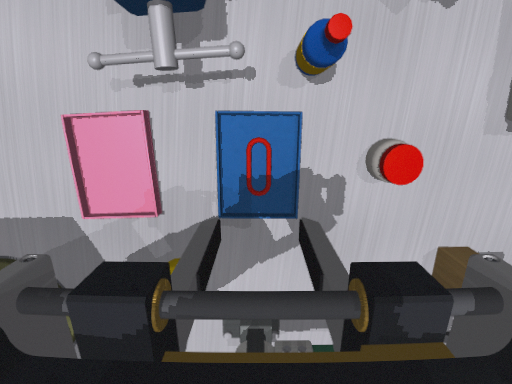

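The keeper lies flat in the blue tray at (258,166) and has been let go. Now I'll go above the knob with the tool turned 90°.

jog_arm --plan '[0.001,-0.02,0.03,0,0,8,0.003,-0.045,0.03,0,0,16,0.006,-0.075,0.03,0,0,24,0.009,-0.11,0.03,0,0,32,0.012,-0.145,0.03,0,0,40,0.014,-0.175,0.03,0,0,48,0.016,-0.205,0.03,0,0,56,0.018,-0.23,0.03,0,0,64,0.02,-0.25,0.03,0,0,72,0.02,-0.258,0.03,0,0,80,0.02,-0.258,0.03,0,0,88,0.02,-0.258,0.03,0,0,90,0.02,-0.258,0.03,0,0,90,0.02,-0.258,0.03,0,0,90]' --claw 0.05

```text
clock: 8.7
eef_pos: [474.9, 85.4, 285.4]
eef_rot: [3.142, -0.002, -3.045]
wrist_force: [0.2, 0.1, 0.5]
finger_gap: 49.9
finger_force: 0.0
```

Run:
```python
from h import *
c=get_calibration("wrist");p,d=camera("wrist");np.savez("w5",p=p,d=d,c=c);save("w5",p)
s=manip.read_state();print(s["eef_pos"],s["eef_rot"],s["joints"].round(2))
P=pts(c,d)
m=(P[...,2]>178)&(P[...,2]<198)&(abs(P[...,0]-475)<25)&(abs(P[...,1]-85)<25)&(p.max(2)<90)
v,u=np.nonzero(m);print(len(u),P[m].mean(0),np.percentile(P[m],[2,98],axis=0),u.mean(),v.mean())
m=(P[...,2]>164)&(P[...,2]<172)&(abs(P[...,0]-481)<15)&(abs(P[...,1]-25)<15);print("peg",m.sum(),P[m].mean(0))
h=cv2.cvtColor(p,cv2.COLOR_RGB2HSV);g=(abs(h[...,0]-75.)<15)&(h[...,1]>80)&(P[...,2]>90)&(P[...,2]<150)&(abs(P[...,1]-75)<60)&(P[...,0]<720)
q=P[g];print("bar",len(q),cv2.fitLine(q[:,:2].astype(np.float32),cv2.DIST_HUBER,0,.01,.01).ravel())
```

```text
[474.98066773  85.40291304 285.61278229] [-3.14155898e+00 -1.32388971e-03 -3.04504778e+00] [ 0.1   0.1   1.58 -0.    1.47 -1.57]
230 [474.20994248  83.57552563 187.06466743] [[467.03140998  75.81958277 180.46345681]
 [482.84996745  91.56219621 189.22502341]] 257.0739130434783 191.4608695652174
peg 117 [480.52588097  24.22608947 167.51447157]
bar 1477 [9.9562055e-01 9.3486205e-02 6.2850958e+02 6.8533699e+01]
```

View pics/w5.png

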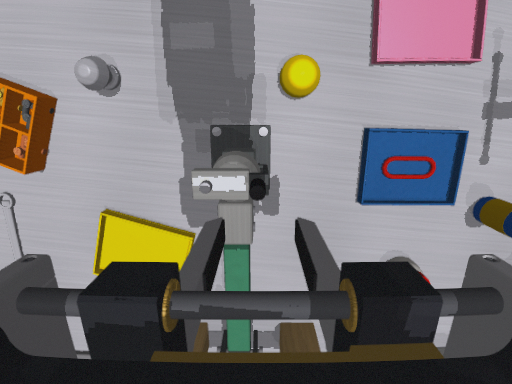

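The wrist view shows the black knob at (257,190), the peg at (206,187), and the keeper flat in the blue tray at (408,167). I'll descend over the knob.

jog_arm --plan '[0,-0.0015,-0.03,0,0,0,0,-0.0015,-0.065,0,0,0,0,-0.0015,-0.095,0,0,0,0,-0.0015,-0.115,0,0,0,0,-0.0015,-0.122,0,0,0,0,-0.0015,-0.1255,0,0,0,0,-0.0015,-0.1255,0,0,0,0,-0.0015,-0.1255,0,0,0]'

```text
clock: 9.55
eef_pos: [475.6, 83.9, 161.9]
eef_rot: [-3.142, 0.001, -3.044]
wrist_force: [-0.5, 0.6, -0.3]
finger_gap: 50.1
finger_force: 0.0
```

jog_arm --plan '[0,0,0,0,0,0,0,0,0,0,0,0,0,0,0,0,0,0,0,0,0,0,0,0,0,0,0,0,0,0,0,0,0,0,0,0,0,0,0,0,0,0,0,0,0,0,0,0]' --claw 0.01 --force 50

```text
clock: 10.35
eef_pos: [475.3, 83.4, 161.0]
eef_rot: [-3.141, 0.0, -3.044]
wrist_force: [-0.2, -4.9, 2.1]
finger_gap: 17.2
finger_force: 50.0
```

jog_arm --plan '[-0.0005,0.005,0,0,0,0,-0.001,0.01,0,0,0,0,-0.0015,0.014,0,0,0,0,-0.0016,0.0165,0,0,0,0,-0.0016,0.0165,0,0,0,0,-0.0016,0.0165,0,0,0,0,-0.0016,0.0165,0,0,0,0]'

```text
clock: 11.05
eef_pos: [473.7, 99.5, 161.0]
eef_rot: [-3.14, 0.0, -3.044]
wrist_force: [-0.0, -8.6, 0.6]
finger_gap: 17.0
finger_force: 50.0
```

jog_arm --plan '[0.0012,0.0001,0.0065,-0.12,1.25,0,0.0025,0.0002,0.013,-0.24,2.49,0,0.004,0.0004,0.0195,-0.36,3.73,0,0.0056,0.0005,0.026,-0.49,4.98,0,0.0074,0.0007,0.0324,-0.61,6.22,0,0.0092,0.0009,0.0387,-0.73,7.46,0,0.0112,0.0011,0.045,-0.85,8.71,0,0.0133,0.0013,0.0513,-0.97,9.95,0,0.0156,0.0015,0.0575,-1.09,11.2,0,0.018,0.0018,0.0637,-1.21,12.44,0,0.0206,0.002,0.07,-1.34,13.7,0,0.0233,0.0023,0.0759,-1.46,14.93,0,0.0233,0.0023,0.0759,-1.46,14.93,0,0.0233,0.0023,0.0759,-1.46,14.93,0,0.0233,0.0023,0.0759,-1.46,14.93,0,0.0233,0.0023,0.0759,-1.46,14.93,0]'

```text
clock: 12.65
eef_pos: [496.9, 101.6, 235.8]
eef_rot: [-3.14, -0.263, -3.045]
wrist_force: [0.6, -8.6, -8.2]
finger_gap: 16.9
finger_force: 50.0
```

Run:
```python
from h import *
c=get_calibration("wrist");p,d=camera("wrist");save("w6",p)
s=manip.read_state();print(s["eef_pos"],s["wrist_force"],s["finger_gap"],s["finger_force"],s["qd"].round(4))
```

```text
[496.87029139 101.59625581 235.80126337] [ 1.30549473 -8.68764469 -7.69154582] 17.31109273745561 49.99709486961365 [ 0.0008 -0.0011  0.0007  0.0021 -0.0006  0.0015]
```

View pics/w6.png

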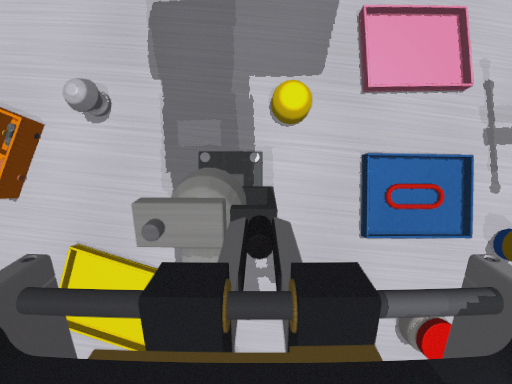

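The knob is held at (258,235), with the guide block raised at (180,222). The keeper is still flat in the tray at (415,196). I'll check the block's height before handing in.

Run:
```python
from h import *
c=get_calibration("wrist");p,d=camera("wrist");P=pts(c,d)
q=P[205:242,170:215].reshape(-1,3)
A=np.c_[q[:,:2],np.ones(len(q))];k=np.linalg.lstsq(A,q[:,2],rcond=None)[0]
n=np.array([-k[0],-k[1],1]);n/=np.linalg.norm(n);print(q.mean(0),"normal",n,"tilt",np.arccos(n[2]))
print("cup mouth z ~",q[:,2].mean()-61*n[2],"above ball top",q[:,2].mean()-61*n[2]-133)
```

```text
[497.83472001  52.65693238 231.20590358] normal [ 0.45273769 -0.27033619  0.8496746 ] tilt 0.5554284407169087
cup mouth z ~ 179.37575308784187 above ball top 46.37575308784187
```

```bash
python3 -c "
from cell import manip
print(manip.sign_off())"
```

```text
the job is handed in; nothing more can be done
None
```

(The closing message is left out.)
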